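Stamp a soap bar on the treadle press and hold it up level for checking

ROBOT

A 7-joint arm with a two-finger parallel gripper is mounted at the origin on the work surface. World frame = base frame: x ahead of the robot, y to its left, z up, the work surface at z = 0. Lengths are in m, angles in rad, forces in N, time in s.
With the tool pointing down it reaches from about 0.425 to 0.8 m from the base axis. Payload 8.3 kg.
Tool frame: the origin (TCP) lies on the centre line of the jaws, within the pads' length; the fingertips stand 22 mm ahead of it and the grasp point (between the pads) lies 3 mm ahead of it; z points along the fingers, y is the line along which they close (so a half turn about z gives the same grasp; the last joint's range is limited). The gripper opens to 85 mm and grips with 20 to 120 N. Pads are 22 mm wide; open, the fingers measure 114 mm over their backs; the gripper's body (76 mm by 85 mm) begins 54 mm behind the grasp point. The pads swing forward as they close: fully open they stand 13 mm farther back than shut.
Start: joints at [1.238, 0.383, 0.016, 1.37, -0.006, 1.388, -0.046], TCP at [0.167, -0.602, 0.253] pointing down, gripper open.
Joint ranges: [-2.95, 2.95], [-0.25, 2.06], [-1.52, 1.56], [0.18, 2.33], [-1.44, 4.58], [0.02, 2.06], [-3.01, 3.01]. Speed limits (rad/s): [2.39, 2.39, 3.01, 3.01, 3.14, 3.14, 3.14].

INTERFACE

Orientations are given as a unit quaternion [w, x, y, z].
In Python, from bench import env gives the robot as it stands.
- The arm moves only by the shell command python3 drive.py 'ROWS' [FORCE]. ROWS is a JSON list that holds a single list of rows (three levels of brackets), with 1 to 8 rows, each of 5 numbers: dx, dy, dz in parts of the range, where 1.0 means 0.2 m, then a turn about the tool's z in fractions of the full range, 1 being 2 pi rad, then the finger opening in m; each row shifts and turns the commanded pose from where the row before left it, along the tool's axes as they then stand; what a row does not reach is not made up. A row lasts 1/12 s, in which the tool goes at most 0.0417 m and 0.125 rad, less where a joint would pass 70% of its speed; a pose out of reach is approached as far as the arm can. The fingers move at their own pace and stop on an object; FORCE is the grip in N (left out, the last holds). Time passes only in rows, so rows that do not move let the fingers close. It prints the time, the measured TCP pose, the force, the opening and the grip force at its end. No shift or turn number may pass 1 either way. Input that does not fit is refused with a message, and nothing moves.
- env.get_obs(): the state, without advancing time (a new reading comes with each control period).
- env.camera(name): name is "scene" or "side" or "wrist"; returns a dict with "pixels" (420x560x3 uint8, red, green, blue), "mtx" (3x3 intrinsics, pixels), "T" (4x4, takes a point from camera to world coordinates). Camera axes: x right, y up, looking along -z (the intrinsics and any distortion apply to the point x, -y, -z); pixel columns grow to the right and rows downward; lengths in m; the calibration is good to about 2 mm. A picture is of the moment at which its call begins. There is no depth.
- env.sign_off(): hands the job in; it is judged then, once.
The state is a dict: "time_s": time; "joint_positions": joint angles; "joint_vel": joint speeds; "effort": joint torques, N m; "tool_pos": TCP position; "tool_rot": TCP orientation; "contact_force": force on the tool from outside, world axes, zero at the start; "moment": the same for the moment, N m; "grip_width": finger opening in m; "gripper_force": force on a finger pad.
Only numpy, scipy, OpenCV 4.12 (cv2) and the standard library are available. Lean on these libraries where they do the work, as an engineer would, in place of code of your own. Each camera call takes 0.05 s, during which the arm holds its last target. There are 200 camera calls.

TASK

Stamp the soap bar that lies in the nest of the press: push the spring treadle right down to its stop, so that the brass die closes on the bar, hold it down for a moment and let it come fully up again. Then take the stamped bar out of the nest and hold it up for checking, level and steady in the gripper, with its underside 15 cm or more above the bench; do not tip it on the way, and finish while still holding it there. Leave the other bars and tools on the bench where they are.

Things in the scene. Friction and masses are not known exactly. Their poses are not given: they have to be found in the camera images.
- press: Green-grey cast bench stamping press, fixed to the bench, 455 long (x) x 150 wide (y). Origin on the bench right below the nest centre; x points from the treadle (robot's side) to the head hinge, y left, z up. Base casting 30 high. A linkage rod and housing stand on its left, y = +75 to +106, up to 66 high. The open head stands more than 75 behind the nest centre, up to 260 high.
- nest (a point): Centre of the top face of the nest plate (aluminium, 116 x 88), 38 above the bench, where the middle of the bar's underside lies. Four corner lugs, 10 high, stand 2 to 3 clear of the bar; the middle 60 of each long side of the bar is free of lugs, for the fingers.
- treadle_pad (a point): Point on top of the treadle to push on, on its centre line, 110 from the hinge. The treadle is a ribbed dark steel plate 128 long x 90 wide x 8 thick at the press's front, free edge towards press -x. At rest the point is 165 in front of the nest centre, 81 above the bench; at the stop 182 in front and 27 above. It turns with the treadle.
- treadle_hinge (a point): Middle of the treadle's hinge axis (along press y), at the plate's far edge, 72 in front of the nest centre and 22 above the bench.
- treadle (a joint): Treadle angle, rad: 0 = fully up (rest, plate sloping up 30 degrees to its free edge), 0.52 = level, down on its rubber stops. It springs back when let go. At the pad the push grows from about 3 N to 6 N until the die meets the bar (at about 0.495), then to about 15 N at the stop, where it is rigid.
- die: Brass stamping die, 68 x 44 x 17, origin at the centre of its stamping face, sprung in the head. The head, 50 wide, is hinged 160 behind the nest centre at height 63; while the treadle is pushed it swings 1.2 rad forward and down over the nest (reaching 40 in front of its centre) and at the stop the die lies flat on the bar with 2 to 3 N; let go, it springs open by itself.
- bar: The cream soap bar with green flecks that lies in the nest, 84 (x) x 55 (y) x 25 (z), about 0.12 kg, crinkled long sides. Origin at the centre of its underside, z up; its long x axis lies along the press's x axis. Grasp it across the 55 width, from above.
- blank_a: Bystander: lowest of a stack of three bars (each 84 x 55 x 25, origin at the centre of the underside) standing on the bench about 190 to the left (+y) of the nest.
- blank_b: Bystander: middle bar of that stack.
- blank_c: Bystander: top bar of that stack.
- done_a: Bystander: stamped bar, 84 x 55 x 25, on the plywood tray about 200 to the right (-y) of the nest; tray 250 x 115 with rims 22 high.
- done_b: Bystander: second stamped bar on that tray.
- crinkle_cutter: Bystander: crinkle-cut hand knife, wavy steel blade 140 x 50 with a round wooden handle 24 thick, lying on the bench to the right.
- brush: Bystander: hand brush lying on the bench to the right.
- bottle: Bystander: clear plastic bottle with a white cap, 64 across, 170 high, standing on the bench to the left.

How it is judged:
By the outcome, as a careful person would: the job done as asked, in the order asked, and still so for the second after the job is handed in, while the arm keeps its last pose, push and grip.
It also fails if it takes over 53 s, if anything falls off the work surface, if the arm or the gripper's body presses on something with over 40 N, if the wrist force passes 120 N, or if a joint passes its speed limit or range.

## Working session

There is one attempt and no reset: what is moved stays moved. The work goes in short steps, Python scripts to look and compute and a shell command to move; the robot and the scene stay as the last step left them, time stands still between calls to the robot, and variables do not carry over. Pictures are saved under pics/ and viewed, at most 10 in all, crops included, and the job is handed in when it is done.

```bash
ls; mkdir -p pics; python3 - <<'E'
from bench import env
import cv2,numpy as np
o=env.get_obs(); print({k:np.round(v,3).tolist() for k,v in o.items()})
a=[]
for n in ("scene","side"):
    c=env.camera(n); cv2.imwrite(f"pics/{n}0.png",c["pixels"][...,::-1]); print(n,np.round(c["mtx"],1).tolist(),np.round(c["T"],3).tolist(),[k for k in c]); 
E
```

```text
bench.py
drive.py
pics
{'time_s': 0.0, 'joint_positions': [1.238, 0.384, 0.016, 1.371, -0.006, 1.388, -0.047], 'joint_vel': [-0.0, -0.001, 0.0, -0.0, 0.001, -0.001, -0.0], 'effort': [-0.0, -62.76, 0.844, -37.181, 0.016, 0.014, 0.0], 'tool_pos': [0.167, -0.602, 0.252], 'tool_rot': [-0.001, 0.991, 0.135, -0.0], 'contact_force': [0.104, 0.244, 0.653], 'moment': [-0.053, -0.016, 0.017], 'gripper_force': 0.0, 'grip_width': 0.085}
scene [[545.4, 0.0, 272.9], [0.0, 545.4, 218.6], [0.0, 0.0, 1.0]] [[0.766, -0.478, 0.43, 1.319], [0.643, 0.579, -0.501, -0.866], [-0.009, 0.66, 0.751, 1.479], [0.0, 0.0, 0.0, 1.0]] ['pixels', 'mtx', 'T']
side [[480.1, 0.0, 275.3], [0.0, 480.1, 207.3], [0.0, 0.0, 1.0]] [[0.997, 0.059, -0.054, 0.485], [-0.078, 0.558, -0.826, -1.179], [-0.019, 0.827, 0.561, 0.927], [0.0, 0.0, 0.0, 1.0]] ['pixels', 'mtx', 'T']
```

View pics/scene0.png

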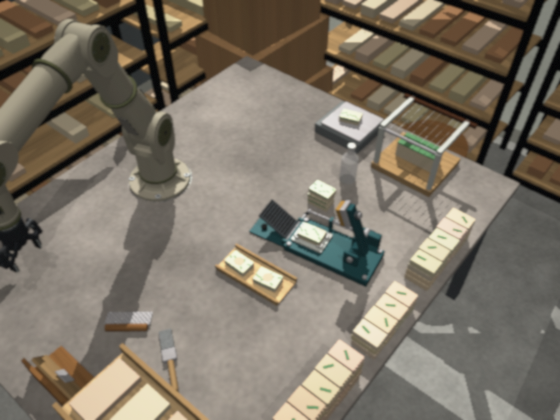

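View pics/side0.png

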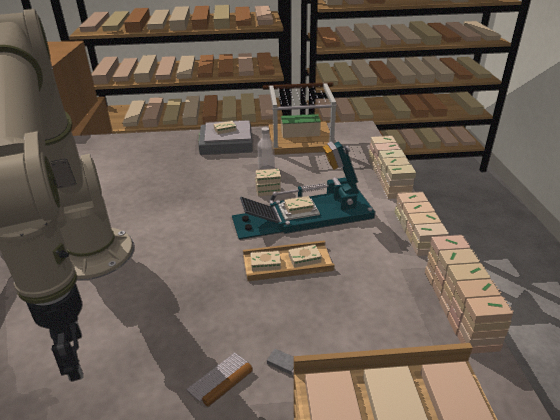

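Scene view: the press runs from its treadle at (277,220) to its head at (355,240), with the bar in the nest at (311,233). The stack is at (322,192) and the tray at (257,272). Side view: treadle (262,208), bar (299,207), head (345,180).

```bash
cat > h.py <<'E'
import numpy as np, cv2, json
from bench import env
from scipy.spatial.transform import Rotation as R
def shot(n,f=None):
    c=env.camera(n)
    if f: cv2.imwrite(f"pics/{f}.png",c["pixels"][...,::-1]); np.savez(f"pics/{f}.npz",**c)
    return c
def ray(c,uv):
    d=np.linalg.inv(c["mtx"])@[uv[0],uv[1],1]; d=c["T"][:3,:3]@(d*[1,-1,-1])
    return c["T"][:3,3],d/np.linalg.norm(d)
def onz(c,uv,z):
    o,d=ray(c,uv); return o+d*(z-o[2])/d[2]
def tri(*cu):
    A=np.zeros((3,3));b=np.zeros(3); rs=[ray(c,u) for c,u in cu]
    for o,d in rs: P=np.eye(3)-np.outer(d,d);A+=P;b+=P@o
    x=np.linalg.solve(A,b); return x,max(np.linalg.norm(np.cross(x-o,d)) for o,d in rs)
def proj(c,p):
    q=c["T"][:3,:3].T@(np.array(p)-c["T"][:3,3])*[1,-1,-1]; q=c["mtx"]@q; return q[:2]/q[2]
def pose():
    o=env.get_obs(); q=o["tool_rot"]; return np.array(o["tool_pos"]),R.from_quat([q[1],q[2],q[3],q[0]])
E
python3 - <<'E'
from h import *
a=shot("scene","s1");b=shot("side","d1")
x,e=tri((a,(312,232)),(b,(299,206)));print("bar",x.round(3),e.round(4))
for c,(u0,v0) in ((a,(240,170)),(b,(220,130))):
    pass
ca=cv2.resize(a["pixels"][170:290,235:395],None,fx=5,fy=5,interpolation=2)[:,:800]
cb=cv2.resize(b["pixels"][130:250,222:382],None,fx=5,fy=5,interpolation=2)
cv2.imwrite("pics/ca.png",ca[...,::-1]);cv2.imwrite("pics/cb.png",cb[...,::-1])
w=shot("wrist","w0");p,r=pose()
M=np.c_[r.as_matrix(),p];
print("cam in tool",(r.as_matrix().T@(w["T"][:3,3]-p)).round(3),(r.as_matrix().T@w["T"][:3,:3]).round(2).tolist(),w["mtx"].round(0).tolist())
E
```

```text
bar [0.644 0.124 0.045] 0.0047
cam in tool [ 0.076 -0.    -0.121] [[0.0, 0.96, 0.3], [1.0, -0.0, -0.0], [-0.0, 0.3, -0.96]] [[365.0, 0.0, 278.0], [0.0, 365.0, 209.0], [0.0, 0.0, 1.0]]
```

View pics/ca.png

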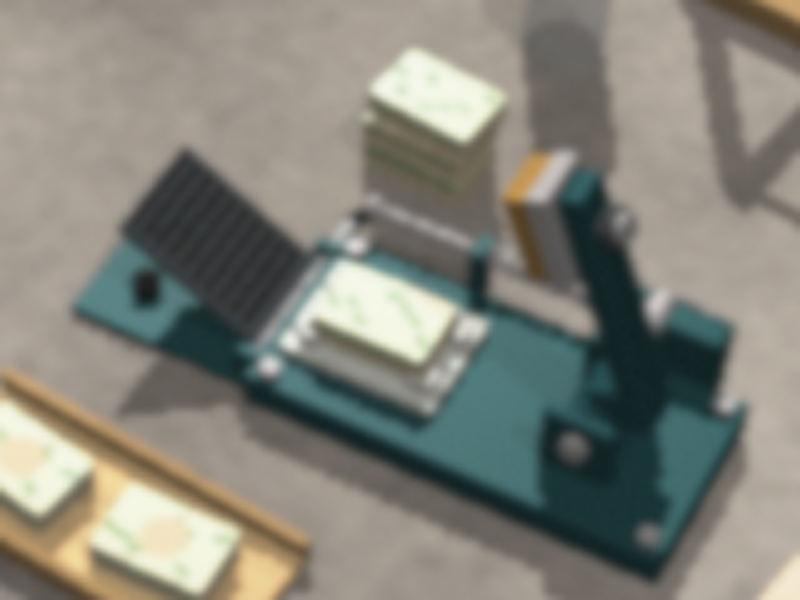

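View pics/cb.png

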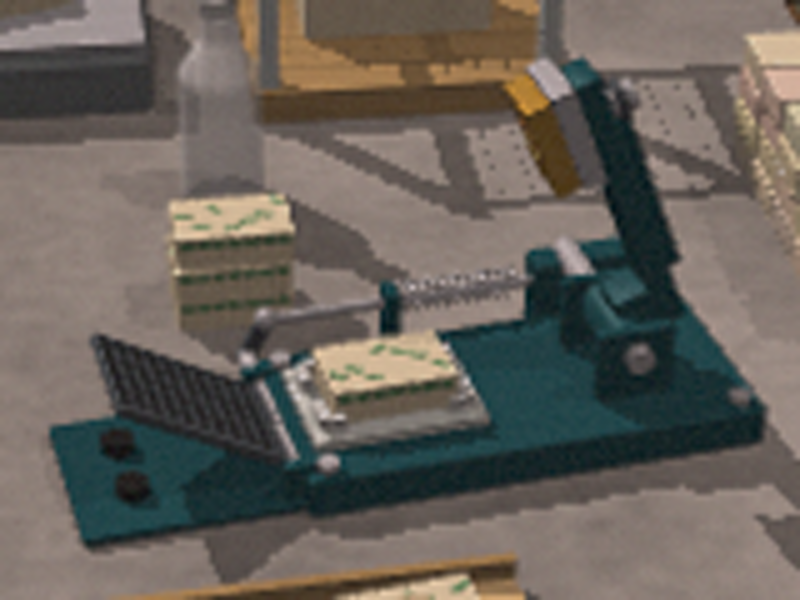

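Crops (5x). In the scene crop, the bar top has corners (345,262), (460,305), (418,363), (313,318), and the treadle's free edge runs (187,150)-(123,230). In the side crop, the bar top is (312,349), (435,333), (460,371), (330,396), and the free edge is (93,337)-(118,412).

```bash
python3 - <<'E'
from h import *
a=dict(np.load("pics/s1.npz"));b=dict(np.load("pics/d1.npz"))
A=lambda x,y:(a,(235-.4+x/5,170-.4+y/5)); B=lambda x,y:(b,(222-.4+x/5,130-.4+y/5))
prs=dict(bll=((345,262),(312,349)),bfl=((460,305),(435,333)),bfr=((418,363),(460,371)),bnr=((313,318),(330,396)),TL=((187,150),(93,337)),TR=((123,230),(118,412)))
P={k:tri(A(*u),B(*v)) for k,(u,v) in prs.items()}
for k,(x,e) in P.items(): print(k,x.round(4),round(e,4))
X={k:v[0] for k,v in P.items()}
c=np.mean([X[k] for k in ("bll","bfl","bfr","bnr")],0); ax=X["bfl"]+X["bfr"]-X["bll"]-X["bnr"]; ay=X["bll"]+X["bfl"]-X["bfr"]-X["bnr"]
T=(X["TL"]+X["TR"])/2
print("c",c.round(4),"yaw",np.arctan2(ax[1],ax[0]).round(3),np.arctan2(-ay[0],ay[1]).round(3),"T",T.round(4),"yaw from T",np.arctan2(*(c-T)[[1,0]]).round(3))
E
```

```text
bll [0.5993 0.1337 0.0638] 0.0004
bfl [0.6823 0.1548 0.0587] 0.0014
bfr [0.6916 0.0936 0.0659] 0.0011
bnr [0.6077 0.0875 0.0556] 0.0022
TL [0.4576 0.1334 0.0822] 0.0015
TR [0.4714 0.0487 0.0805] 0.0014
c [0.6452 0.1174 0.061 ] yaw 0.161 0.164 T [0.4645 0.0911 0.0814] yaw from T 0.145
```

Careful with the scale: shifts go in shares of 0.2 m and turns go in shares of 2 pi rad. That gives: 0.035 m / 0.2 = 0.175, -0.0164 m / 0.2 = -0.082.

```bash
python3 drive.py '[[[0.175, -0.082, 0, 0, 0], [0.175, -0.082, 0, 0, 0], [0.175, -0.082, 0, 0, 0], [0.175, -0.082, 0, 0, 0], [0.175, -0.082, 0, 0, 0]]]'; python3 drive.py '[[[0.175, -0.082, 0, 0, 0], [0.175, -0.082, 0, 0, 0], [0.175, -0.082, 0, 0, 0], [0.175, -0.082, 0, 0, 0], [0.175, -0.082, 0, 0, 0]]]'; python3 drive.py '[[[0.0625, -0.19, 0, 0, 0], [0.0625, -0.19, 0, 0, 0], [0.0625, -0.19, 0, 0, 0], [0.0625, -0.19, 0, 0, 0], [0.0625, -0.19, 0, 0, 0]]]'; python3 drive.py '[[[0.0625, -0.19, 0, 0, 0], [0.0625, -0.19, 0, 0, 0], [0.0625, -0.19, 0, 0, 0], [0.0625, -0.19, 0, 0, 0], [0.0625, -0.19, 0, 0, 0], [0.0625, -0.19, 0, 0, 0], [0, 0, 0, 0, 0], [0, 0, 0, 0, 0]]]'; python3 -c "
from h import *
print(env.get_obs()['joint_positions'])"
```

```text
time_s: 0.67
tool_pos: [0.3145, -0.4753, 0.2533]
tool_rot: [0.0, 0.991, 0.134, 0.0]
contact_force: [1.2, -1.4, -0.3]
grip_width: 0.0257
gripper_force: 0.0
time_s: 1.08
tool_pos: [0.4613, -0.3495, 0.2534]
tool_rot: [0.0, 0.991, 0.134, 0.0]
contact_force: [-0.2, -1.0, 0.7]
grip_width: 0.0001
gripper_force: 0.0
time_s: 1.5
tool_pos: [0.4695, -0.1493, 0.2533]
tool_rot: [0.0, 0.991, 0.134, 0.0]
contact_force: [1.2, 0.5, 0.8]
grip_width: -0.0001
gripper_force: 0.0
time_s: 2.17
tool_pos: [0.4809, 0.0915, 0.2534]
tool_rot: [-0.0, 0.991, 0.137, 0.0]
contact_force: [-0.9, -1.1, -0.3]
grip_width: -0.0001
gripper_force: 0.0
[ 0.25239102  0.12524087 -0.54864059  1.70994702  0.06653801  1.32481052
 -1.60396096]
```

Converted, -0.125 rad / 6.2832 = -0.0199.

```bash
python3 drive.py '[[[0, 0, 0, -0.0199, 0], [0, 0, 0, -0.0199, 0], [0, 0, 0, -0.0199, 0], [0, 0, 0, -0.0199, 0]]]' >/dev/null; python3 -c "
from h import *
print(env.get_obs()['joint_positions'])"; python3 drive.py '[[[0, 0, 0, -0.0199, 0], [0, 0, 0, -0.0199, 0], [0, 0, 0, -0.0199, 0], [0, 0, 0, -0.0199, 0], [0, 0, 0, -0.0199, 0], [0, 0, 0, -0.0199, 0], [0, 0, 0, -0.0199, 0], [0, 0, 0, -0.0199, 0]]]' >/dev/null;  python3 drive.py '[[[0, 0, 0, -0.0199, 0], [0, 0, 0, -0.0199, 0], [0, 0, 0, -0.0199, 0], [0, 0, 0, -0.0199, 0], [0, 0, 0, -0.0199, 0], [0, 0, 0, -0.0199, 0], [0, 0, 0, -0.0199, 0], [0, 0, 0, -0.0199, 0]]]' >/dev/null; python3 drive.py '[[[0, 0, 0, -0.0199, 0], [0, 0, 0, -0.0199, 0], [0, 0, 0, -0.0199, 0], [0, 0, 0, -0.0199, 0], [0, 0, 0, -0.0032, 0], [0, 0, 0, 0, 0]]]'; python3 - <<'E'
from h import *
shot("wrist","w1");print(env.get_obs()['joint_positions'])
E
```

```text
[ 0.28904722  0.1283805  -0.5797407   1.70948768  0.0728551   1.32552596
 -1.10168889]
time_s: 4.33
tool_pos: [0.4814, 0.0872, 0.2532]
tool_rot: [-0.0, -0.072, 0.997, -0.0]
contact_force: [0.3, 1.3, -0.9]
grip_width: 0.0002
gripper_force: 0.0
[ 0.47312777  0.15570108 -0.79081611  1.70272437  0.11396064  1.33061579
  1.37482829]
```

View pics/w1.png

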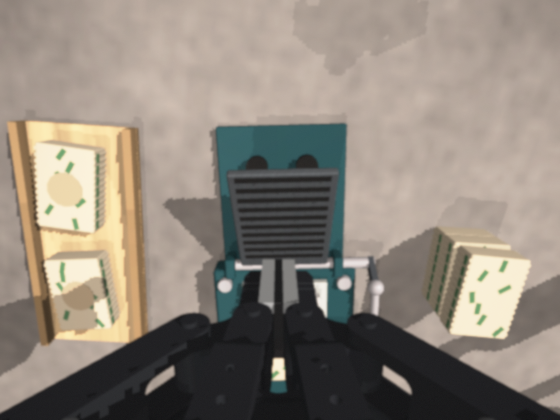

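Wrist view: the treadle is mid-picture, with its free edge running (228,171)-(338,171) and its hinge edge around (236,264)-(333,264). Base front edge runs (217,127)-(347,124), and the fingers hide the nest.

```bash
python3 - <<'E'
from h import *
w=dict(np.load("pics/w1.npz"));a=dict(np.load("pics/s1.npz"));b=dict(np.load("pics/d1.npz"))
A=lambda x,y:(a,(235-.4+x/5,170-.4+y/5)); B=lambda x,y:(b,(222-.4+x/5,130-.4+y/5))
L,e=tri((w,(338,171)),A(187,150),B(93,337));Rr,e2=tri((w,(228,171)),A(123,230),B(118,412));print(L.round(4),e,Rr.round(4),e2)
HL=onz(w,(333,262),.026);HR=onz(w,(237,262),.026);print("hinge",HL.round(4),HR.round(4),((HL+HR)/2).round(4))
d=L-Rr;print("yaw edge",np.arctan2(-d[0],d[1]))
T=(L+Rr)/2;c=np.array([.6452,.1174,.061]);yaw=.155
for y in (.145,.155,.165):
  u=np.array([np.cos(y),np.sin(y)]);print(y,"nest from edge",(T[:2]+.183*u).round(4),"from hinge",(((HL+HR)/2)[:2]+.072*u).round(4))
p,r=pose();print(p,r.as_matrix().round(3).tolist())
E
```

```text
[0.4579 0.1328 0.0827] 0.0016141084105495082 [0.4717 0.0458 0.0828] 0.0022479574571031705
hinge [0.5634 0.157  0.026 ] [0.5779 0.0576 0.026 ] [0.5707 0.1073 0.026 ]
yaw edge 0.1581533055780377
0.145 nest from edge [0.6459 0.1157] from hinge [0.6419 0.1177]
0.155 nest from edge [0.6456 0.1175] from hinge [0.6418 0.1184]
0.165 nest from edge [0.6453 0.1194] from hinge [0.6417 0.1191]
[0.48142445 0.08748716 0.25325091] [[-0.99, -0.142, -0.0], [-0.142, 0.99, -0.0], [0.0, -0.0, -1.0]]
```

Converted, 0.034 m / 0.2 = 0.17, 0.0045 m / 0.2 = 0.0225, -0.014 rad / 6.2832 = -0.0022.

```bash
python3 drive.py '[[[0, 0.0225, 0.17, -0.0022, 0], [0, 0, 0.17, 0, 0], [0, 0, 0.17, 0, 0], [0, 0, 0.17, 0, 0], [0, 0, 0, 0, 0], [0, 0, 0, 0, 0]]]' 40; python3 - <<'E'
from h import *
c=shot("side","d2"); cv2.imwrite("pics/d2c.png",cv2.resize(c["pixels"][110:250,190:376],None,fx=4,fy=4,interpolation=2)[...,::-1])
E
```

```text
time_s: 4.88
tool_pos: [0.4796, 0.0926, 0.1166]
tool_rot: [-0.002, -0.08, 0.997, 0.0]
contact_force: [0.4, -0.5, 1.9]
grip_width: 0.0001
gripper_force: 0.0
```

View pics/d2c.png

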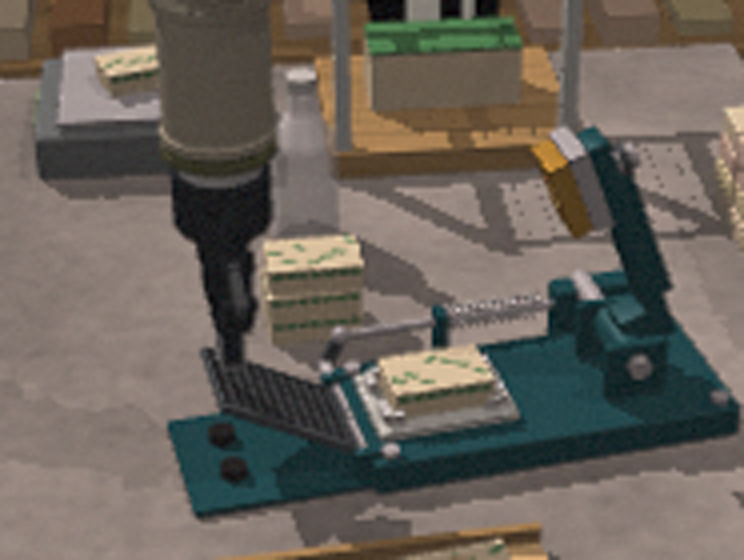

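Crop (4x): the closed fingertips are at (232,362), on the treadle near the pad, and the head is open. Pushing along the arc now.

Converted, 0.007 m / 0.2 = 0.035, 0.002 m / 0.2 = 0.01.

```bash
python3 drive.py '[[[0.02, 0, 0.035, 0, 0], [0.015, 0, 0.035, 0, 0], [0.015, 0, 0.035, 0, 0], [0.01, 0, 0.035, 0, 0]]]';python3 drive.py '[[[0.01, 0, 0.035, 0, 0], [0.01, 0, 0.035, 0, 0], [0.005, 0, 0.03, 0, 0], [0, 0, 0.02, 0, 0], [0, 0, 0, 0, 0]]]'
```

```text
time_s: 5.27
tool_pos: [0.4697, 0.0912, 0.0908]
tool_rot: [0.002, -0.081, 0.997, -0.0]
contact_force: [-1.4, 0.3, 6.4]
grip_width: -0.0001
gripper_force: 2.5
time_s: 5.68
tool_pos: [0.464, 0.0902, 0.0658]
tool_rot: [0.0, -0.081, 0.997, -0.0]
contact_force: [-2.3, -0.5, 4.3]
grip_width: 0.0003
gripper_force: 2.3
```

Converted, 0.004 m / 0.2 = 0.02, 0.003 m / 0.2 = 0.015.

```bash
python3 drive.py '[[[0, 0, 0.02, 0, 0], [0, 0, 0.02, 0, 0], [0, 0, 0.015, 0, 0], [0, 0, 0, 0, 0]]]'|sed -n 2,4p;python3 drive.py '[[[0, 0, 0.01, 0, 0], [0, 0, 0, 0, 0]]]'|sed -n 2,4p;python3 drive.py '[[[0, 0, 0.01, 0, 0], [0, 0, 0, 0, 0]]]'|sed -n 2,4p
```

```text
tool_pos: [0.464, 0.0902, 0.0549]
tool_rot: [0.0, -0.081, 0.997, -0.0]
contact_force: [-3.7, -1.0, 7.0]
tool_pos: [0.4641, 0.0902, 0.0531]
tool_rot: [0.0, -0.081, 0.997, -0.0]
contact_force: [-3.9, -0.5, 6.8]
tool_pos: [0.4641, 0.0903, 0.0512]
tool_rot: [0.0, -0.081, 0.997, -0.0]
contact_force: [-5.5, -0.0, 10.6]
```

Converted, 0.001 m / 0.2 = 0.005.

```bash
python3 drive.py '[[[0, 0, 0.005, 0, 0], [0, 0, 0, 0, 0]]]'|sed -n 2,4p;python3 drive.py '[[[0, 0, 0.005, 0, 0], [0, 0, 0, 0, 0]]]'|sed -n 2,4p;python3 drive.py '[[[0, 0, 0.005, 0, 0], [0, 0, 0, 0, 0]]]'|sed -n 2,4p
```

```text
tool_pos: [0.4641, 0.0903, 0.0504]
tool_rot: [0.0, -0.081, 0.997, -0.0]
contact_force: [-5.8, -1.8, 11.3]
tool_pos: [0.464, 0.0902, 0.0495]
tool_rot: [0.0, -0.081, 0.997, -0.0]
contact_force: [-6.2, -1.6, 12.3]
tool_pos: [0.464, 0.0902, 0.0485]
tool_rot: [0.0, -0.081, 0.997, -0.0]
contact_force: [-6.8, -1.6, 14.1]
```

Converted, 0.0007 m / 0.2 = 0.0035.

```bash
python3 drive.py '[[[0, 0, 0.0035, 0, 0], [0, 0, 0, 0, 0]]]'|sed -n 2,4p;python3 drive.py '[[[0, 0, 0.0035, 0, 0], [0, 0, 0, 0, 0]]]'|sed -n 2,4p;python3 drive.py '[[[0, 0, 0.0035, 0, 0], [0, 0, 0, 0, 0]]]'|sed -n 2,4p
```

```text
tool_pos: [0.4639, 0.0902, 0.048]
tool_rot: [0.0, -0.081, 0.997, -0.001]
contact_force: [-8.0, -2.7, 15.9]
tool_pos: [0.464, 0.0903, 0.0478]
tool_rot: [0.0, -0.081, 0.997, -0.001]
contact_force: [-10.8, -2.3, 23.6]
tool_pos: [0.464, 0.0903, 0.0476]
tool_rot: [0.0, -0.081, 0.997, -0.001]
contact_force: [-13.6, -4.2, 30.6]
```

Position stalls while the force climbs steeply (16 → 31 N), so this is the rigid stop. Hold, with a look.

```bash
python3 drive.py '[[[0, 0, 0, 0, 0], [0, 0, 0, 0, 0], [0, 0, 0, 0, 0], [0, 0, 0, 0, 0], [0, 0, 0, 0, 0], [0, 0, 0, 0, 0], [0, 0, 0, 0, 0], [0, 0, 0, 0, 0]]]'; python3 - <<'E'
from h import *
c=shot("side","d3"); cv2.imwrite("pics/d3c.png",cv2.resize(c["pixels"][110:250,190:376],None,fx=4,fy=4,interpolation=2)[...,::-1])
E
```

```text
time_s: 8.02
tool_pos: [0.464, 0.0903, 0.0476]
tool_rot: [0.0, -0.081, 0.997, -0.001]
contact_force: [-13.5, -3.4, 30.0]
grip_width: -0.0
gripper_force: 15.0
```

View pics/d3c.png

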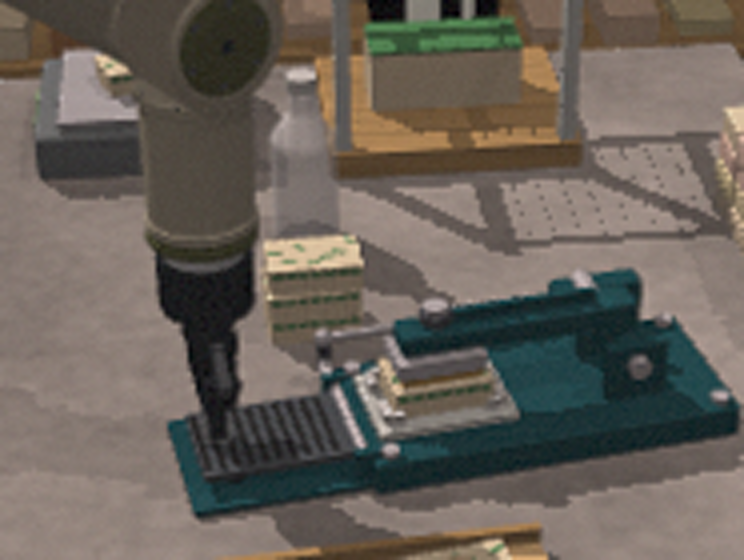

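Crop: the treadle lies level with the tip at (218,430), and the head is down with the die flat on the bar at (435,365). Now let it up gently.

Converted, -0.008 m / 0.2 = -0.04, -0.006 m / 0.2 = -0.03.

```bash
python3 drive.py '[[[0, 0, -0.02, 0, 0], [0, 0, -0.03, 0, 0], [0, 0, -0.04, 0, 0], [-0.005, 0, -0.04, 0, 0], [-0.01, 0, -0.04, 0, 0], [-0.015, 0, -0.04, 0, 0], [-0.015, 0, -0.04, 0, 0], [-0.02, 0, -0.04, 0, 0]]]'; python3 drive.py '[[[-0.02, 0, -0.05, 0, 0], [0, 0, -0.1, 0, 0], [0, 0, -0.175, 0, 0], [0, 0, -0.175, 0, 0.085], [0, 0, -0.175, 0, 0.085], [0, 0, -0.1, 0, 0.085], [0, 0, 0, 0, 0.085], [0, 0, 0, 0, 0.085]]]'; python3 - <<'E'
from h import *
shot("wrist","w4"); shot("side","d4"); shot("scene","s4")
E
```

```text
time_s: 8.73
tool_pos: [0.4771, 0.0924, 0.1041]
tool_rot: [0.0, -0.081, 0.997, 0.0]
contact_force: [2.2, 1.0, 1.9]
grip_width: -0.0002
gripper_force: 1.2
time_s: 9.4
tool_pos: [0.4807, 0.093, 0.2591]
tool_rot: [0.0, -0.081, 0.997, -0.0]
contact_force: [0.2, -1.0, -0.4]
grip_width: 0.0602
gripper_force: 0.0
```

View pics/w4.png

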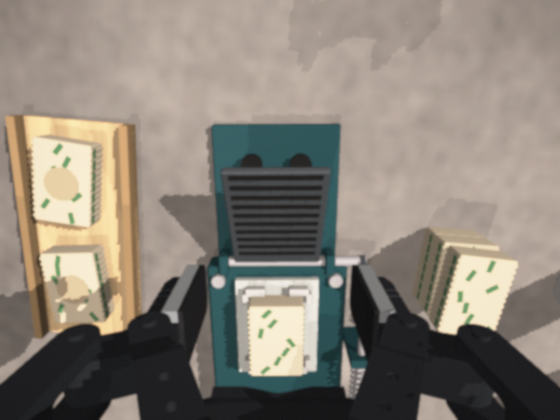

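Wrist view: the treadle is fully up again (free edge at row 170). The bar lies in the nest, its top spanning about (250..305, 297..375), with the open fingers either side. Measuring its long sides by colour.

```bash
cat > m.py <<'E'
from h import *
def bar(f,roi):
    c=dict(np.load(f"pics/{f}.npz")); u0,v0,u1,v1=roi
    h=cv2.cvtColor(c["pixels"][v0:v1,u0:u1],cv2.COLOR_RGB2HSV); m=((h[...,0]>18)&(h[...,0]<90)&(h[...,1]>38)&(h[...,2]>150)).astype(np.uint8)
    m=cv2.morphologyEx(m,cv2.MORPH_CLOSE,np.ones((5,5)));m=cv2.morphologyEx(m,cv2.MORPH_OPEN,np.ones((3,3)))
    k=max(cv2.findContours(m,0,2)[0],key=cv2.contourArea); r=cv2.minAreaRect(k); q=cv2.approxPolyDP(k,4,True)[:,0]+[u0,v0]
    return c,cv2.boxPoints(r)+[u0,v0],q,cv2.contourArea(k)
E
python3 - <<'E'
from m import *
c,b,q,a=bar("w4",(225,280,340,386)); print(b.round(1).tolist(),q.tolist(),a)
X=np.array([onz(c,p,.063)[:2] for p in b]);print(X.round(4).tolist(),X.mean(0).round(4))
s,sb,sq,sa=bar("s4",(290,215,340,255)); d,db,dq,da=bar("d4",(275,190,330,225));print(sq.tolist(),dq.tolist(),sa,da)
y=.157;u=np.array([np.cos(y),np.sin(y)]);print(pose()[0],np.array([.645,.1176])-pose()[0][:2])
for z in (.038,.063): print([proj(c,[*(np.array([.645,.1176])+sx*.042*u+sy*.0275*np.array([-u[1],u[0]])),z]).round(0).tolist() for sx,sy in((-1,-1),(-1,1),(1,1),(1,-1))])
E
```

```text
[[247.0, 307.0], [303.0, 307.0], [303.0, 375.0], [247.0, 375.0]] [[248, 307], [251, 374], [300, 375], [303, 324], [301, 341], [286, 337], [281, 351], [264, 364], [262, 351], [252, 349], [252, 340], [263, 339], [278, 319], [272, 316], [272, 307], [261, 307], [260, 318], [266, 324], [252, 333]] 1854.0
[[0.6097, 0.0827], [0.6007, 0.1376], [0.6817, 0.1526], [0.6913, 0.094]] [0.6459 0.1167]Traceback (most recent call last):
  File "<stdin>", line 4, in <module>
  File "m.py", line 6, in bar
    k=max(cv2.findContours(m,0,2)[0],key=cv2.contourArea); r=cv2.minAreaRect(k); q=cv2.approxPolyDP(k,4,True)[:,0]+[u0,v0]
ValueError: max() iterable argument is empty
```

Converted, -0.0333 m / 0.2 = -0.1665, 0.03 m / 0.2 = 0.15.

```bash
python3 drive.py '[[[-0.1665, -0.003, 0, 0, 0.085], [-0.1665, -0.003, 0, 0, 0.085], [-0.1665, -0.003, 0, 0, 0.085], [-0.1665, -0.003, 0, 0, 0.085], [-0.1665, -0.0025, 0, 0, 0.085], [0, 0, 0.15, 0, 0.085], [0, 0, 0.15, 0, 0.085], [0, 0, 0, 0, 0.085]]]'; python3 - <<'E'
from h import *
shot("wrist","w5")
E
```

```text
time_s: 10.22
tool_pos: [0.6424, 0.1161, 0.1895]
tool_rot: [-0.006, -0.082, 0.997, -0.0]
contact_force: [-0.8, -1.3, -2.1]
grip_width: 0.0849
gripper_force: 0.0
```

View pics/w5.png

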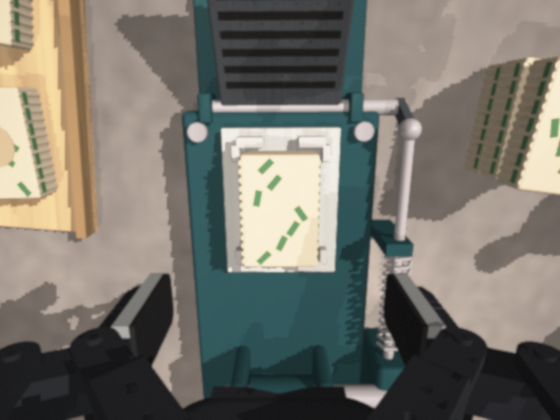

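Wrist view: the bar's top has corners (239,153), (321,153), (319,266), (243,266), clear of the lugs. Nest plate corners are (222,128), (341,127), (336,272), (227,272).

```bash
python3 - <<'E'
from h import *
c=dict(np.load("pics/w5.npz"));w=dict(np.load("pics/w4.npz"))
for n,(p,q) in dict(plateR=((222,128),(236,277)),plateL=((341,127),(319,277)),barfarR=((243,266),(251,375)),barfarL=((319,266),(303,375))).items():
    x,e=tri((c,p),(w,q));print(n,x.round(4),round(e,4))
X=np.array([onz(c,p,.063)[:2] for p in ((239,153),(321,153),(319,266),(243,266))]);m=X.mean(0)
a=X[2]+X[3]-X[0]-X[1];b=X[1]+X[2]-X[0]-X[3];print("bar",m.round(4),"yaw",np.arctan2(a[1],a[0]).round(3),"size",np.linalg.norm(a)/2,np.linalg.norm(b)/2)
p,r=pose();print(p.round(4),"tool d",(r.as_matrix().T@(np.r_[m,p[2]]-p)).round(4),"toolyaw",(r.as_matrix()[:,0]).round(3))
E
```

```text
plateR [0.5962 0.066  0.0307] 0.0004
plateL [0.5809 0.1534 0.0324] 0.0002
barfarR [0.6906 0.0979 0.0632] 0.0003
barfarL [0.6813 0.1529 0.0635] 0.0004
bar [0.6448 0.1182] yaw 0.174 size 0.0839545824845741 0.05617298835953461
[0.643  0.1163 0.1931] tool d [-0.0021  0.0017 -0.    ] toolyaw [-0.987 -0.162  0.01 ]
```

```bash
python3 drive.py '[[[-0.01, 0.0085, 0.15, 0, 0.085], [0, 0, 0.15, 0, 0.085], [0, 0, 0.15, 0, 0.085], [0, 0, 0.1, 0, 0.085], [0, 0, 0, 0, 0.085], [0, 0, 0, 0, 0.085], [0, 0, 0, 0, 0.085]]]'
```

```text
time_s: 10.85
tool_pos: [0.6483, 0.1195, 0.091]
tool_rot: [0.002, -0.081, 0.997, 0.0]
contact_force: [-0.5, -0.2, -0.5]
grip_width: 0.0853
gripper_force: 0.0
```

Converted, 0.01 m / 0.2 = 0.05, 0.0035 m / 0.2 = 0.0175.

```bash
python3 drive.py '[[[0.0175, -0.0035, 0.05, 0, 0.085], [0, 0, 0.05, 0, 0.085], [0, 0, 0.05, 0, 0.085], [0, 0, 0, 0, 0.085], [0, 0, 0, 0, 0.085]]]'; python3 drive.py '[[[0, 0, 0, 0, 0.07], [0, 0, 0, 0, 0.06], [0, 0, 0, 0, 0.05], [0, 0, 0, 0, 0.04], [0, 0, 0, 0, 0.04], [0, 0, 0, 0, 0.04], [0, 0, 0, 0, 0.04], [0, 0, 0, 0, 0.04]]]' 30
```

```text
time_s: 11.27
tool_pos: [0.6431, 0.1175, 0.0572]
tool_rot: [-0.001, -0.081, 0.997, -0.0]
contact_force: [0.4, -0.4, 0.5]
grip_width: 0.0851
gripper_force: 0.0
time_s: 11.93
tool_pos: [0.6442, 0.118, 0.0588]
tool_rot: [0.001, -0.081, 0.997, 0.0]
contact_force: [-0.6, 0.9, 5.9]
grip_width: 0.0548
gripper_force: 33.3
```

Converted, -0.012 m / 0.2 = -0.06, -0.008 m / 0.2 = -0.04.

```bash
python3 drive.py '[[[0, 0, -0.01, 0, 0.04], [0, 0, -0.02, 0, 0.04], [0, 0, -0.04, 0, 0.04], [0, 0, -0.06, 0, 0.04], [0, 0, -0.06, 0, 0.04]]]'; python3 drive.py '[[[0, 0, -0.08, 0, 0.04], [0, 0, -0.1, 0, 0.04], [0, 0, -0.1, 0, 0.04], [0, 0, -0.1, 0, 0.04], [0, 0, -0.08, 0, 0.04], [0, 0, -0.05, 0, 0.04], [0, 0, -0.03, 0, 0.04], [0, 0, 0, 0, 0.04]]]';python3 drive.py '[[[0, 0, 0, 0, 0.04], [0, 0, 0, 0, 0.04], [0, 0, 0, 0, 0.04], [0, 0, 0, 0, 0.04], [0, 0, 0, 0, 0.04], [0, 0, 0, 0, 0.04], [0, 0, 0, 0, 0.04], [0, 0, 0, 0, 0.04]]]'; python3 - <<'E'
from h import *
c=shot("side","d6"); shot("wrist","w6"); shot("scene","s6")
i=np.hstack([cv2.resize(c["pixels"][100:240,200:385],(480,363)),cv2.resize(dict(np.load("pics/w6.npz"))["pixels"],(320,240),interpolation=3).repeat(1,0)[:240] if 0 else cv2.copyMakeBorder(cv2.resize(dict(np.load("pics/w6.npz"))["pixels"],(320,240)),0,123,0,0,0)])
cv2.imwrite("pics/fin.png",i[...,::-1])
E
```

```text
time_s: 12.35
tool_pos: [0.6437, 0.1177, 0.0972]
tool_rot: [-0.0, -0.081, 0.997, 0.0]
contact_force: [1.0, 0.2, -1.0]
grip_width: 0.0544
gripper_force: 32.7
time_s: 13.02
tool_pos: [0.6443, 0.1181, 0.2061]
tool_rot: [0.001, -0.081, 0.997, 0.0]
contact_force: [-0.3, -0.1, -1.8]
grip_width: 0.0545
gripper_force: 32.7
time_s: 13.68
tool_pos: [0.6438, 0.1178, 0.2042]
tool_rot: [-0.0, -0.081, 0.997, 0.0]
contact_force: [-0.5, 0.6, -1.0]
grip_width: 0.0545
gripper_force: 32.7
```

View pics/fin.png

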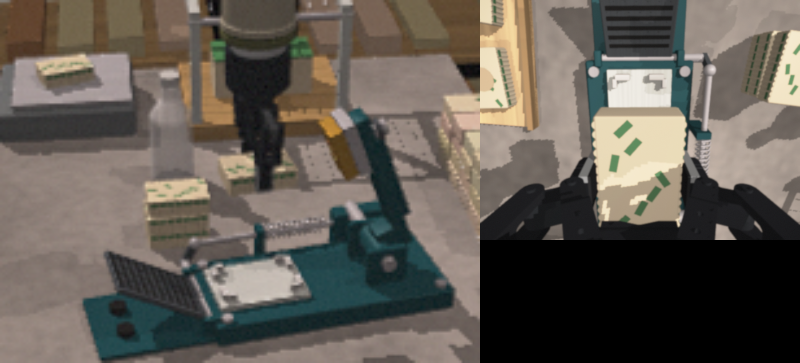

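The bar is held level at (258,172) in the side crop. The nest is empty, the treadle and head are back at rest, and the stack and tray haven't moved. Underside is about 0.18 m up.

```bash
python3 -c "
from bench import env
o=env.get_obs();print(o['tool_pos'],o['gripper_force'],o['joint_vel'].max() if hasattr(o['joint_vel'],'max') else '')
print(env.sign_off())"
```

```text
[0.64382348 0.11779215 0.20425861] 32.65428900718689 0.0013996264354797295
the job is handed in; nothing more can be done
None
```

I pushed the treadle to its stop, held it for over a second and let it come fully up, then lifted the bar; I handed in at about 14 s with it held level and steady, underside about 18 cm above the bench. The camera showed the die flat on the bar at the stop, but no imprint like the finished bars' tan oval was visible afterwards.

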